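# Line up the wrench sockets by size

## Robot

A 7-joint arm with a two-finger parallel gripper is mounted at the origin on the work surface. World frame = base frame: x ahead of the robot, y to its left, z up, the work surface at z = 0. Lengths are in m, angles in rad, forces in N, time in s.
With the tool pointing down it reaches from about 0.425 to 0.925 m from the base axis. Payload 6.8 kg.
Tool frame: the origin (TCP) lies at the very end of the fingers, on their centre line; the grasp point (between the pads) lies 19 mm behind it; z points along the fingers, x is the direction in which the jaws open and shut, and the axes are right-handed (so a half turn about z gives the same grasp; the last joint's range is limited). The gripper opens to 85 mm and grips with 20 to 120 N. Pads are 22 mm wide; open, the fingers measure 114 mm over their backs; the gripper's body (76 mm by 85 mm) begins 54 mm behind the grasp point. The pads swing forward as they close: fully open they stand 13 mm farther back than shut.
Start: joints at [-1.212, 0.477, 0.022, 1.555, -0.011, 1.109, -0.083], TCP at [0.304, 0.603, 0.231] pointing down, gripper open.
Joint ranges: [-2.96, 2.96], [-0.34, 2.1], [-1.41, 1.46], [0.24, 2.44], [-1.37, 4.51], [0.17, 1.92], [-2.96, 2.96]. Speed limits (rad/s): [2.39, 2.39, 3.14, 3.14, 3.14, 3.14, 3.14].

## Interface

Orientations are given as a rotation vector (axis times angle).
In Python, from bench import get_obs, imaging, hand_in gives the robot as it stands.
- The arm moves only by the tool send_rows, never from a script. Its argument "motion" is a list of rows, each an object with "dp": the shift along the world's x, y, z in m, a list of three; "rot": the turn, a rotation vector about the world's x, y, z in rad, a list of three; "grip": the finger opening in m, from 0 to 0.0854. In form: [{"dp": [dx, dy, dz], "rot": [ax, ay, az], "grip": grip}, ...]. A call has 1 to 20 rows; each row shifts and turns the pose as measured when the row begins; what a row does not reach is not made up. A row lasts 1/8 s, in which the tool goes at most 62.5 mm and 10.7 degrees, less where a joint would pass 70% of its speed; a pose out of reach is approached as far as the arm can. A call is refused whole if a number of a shift passes 0.0625 or a number of a turn 0.188, either way. A call with a gripper value outside its range is refused whole. The fingers move at their own pace and stop on an object; "grip_force" is the grip in N (left out, the last holds). Time passes only in rows, so rows that do not move let the fingers close. It gives the time, the measured TCP pose, the force and the opening at its end, in the units of the state.
- get_obs(): the state, without advancing time (a new reading comes with each control period).
- imaging.grab_frame(name): name is "scene" or "top" or "wrist"; returns a dict with "img" (420x560x3 uint8, red, green, blue), "fx", "fy", "cx", "cy" (pixels), "D" ([k1, k2, p1, p2, k3] as OpenCV has them; the pictures are not rectified), "R" (3x3) and "t" (3): a world point X has camera coordinates R X + t. Camera axes: x right, y down, z forward; pixel columns grow to the right and rows downward; lengths in m; the calibration is good to about 2 mm. A picture is of the moment at which its call begins. There is no depth.
- hand_in(): hands the job in, once; it reports no verdict.
The state is a dict: "clock": time; "joints": joint angles; "qvel": joint speeds; "tau": joint torques, N m; "tcp_pos": TCP position; "orientation": TCP orientation; "contact_force": force on the tool from outside, world axes, zero at the start; "moment": the same for the moment, N m; "grip_width": finger opening in m.
Only numpy, scipy, OpenCV 4.12 (cv2) and the standard library are available. Lean on these libraries where they do the work, as an engineer would, in place of code of your own. Each camera call takes 0.05 s, during which the arm holds its last target. There are 200 camera calls.

## Task

Put the four loose wrench sockets away on the tray in order of size: the smallest on the rubber disc beside the end block with the steel pin, then each larger one on the next disc, with the largest farthest from the pin. Stand each socket upright, hexagon opening up, on the middle of its disc, and do not let any socket tip over on the way.

Things in the scene. Friction and masses are not known exactly. Their poses are not given: they have to be found in the camera images.
- socket_a: the smallest wrench socket: a bright steel cylinder standing upright on the bench, 24 mm in diameter, 38 mm high, with a 13 mm hexagon opening in its top. Origin: centre of its underside; z points up along its axis. It can be gripped across its diameter anywhere along its height.
- socket_b: the second smallest wrench socket: a bright steel cylinder standing upright on the bench, 32 mm in diameter, 44 mm high, with a 19 mm hexagon opening in its top. Origin: centre of its underside; z points up along its axis. It can be gripped across its diameter anywhere along its height.
- socket_c: the second largest wrench socket: a bright steel cylinder standing upright on the bench, 41 mm in diameter, 50 mm high, with a 27 mm hexagon opening in its top. Origin: centre of its underside; z points up along its axis. It can be gripped across its diameter anywhere along its height.
- socket_d: the largest wrench socket: a bright steel cylinder standing upright on the bench, 50 mm in diameter, 56 mm high, with a 36 mm hexagon opening in its top. Origin: centre of its underside; z points up along its axis. It can be gripped across its diameter anywhere along its height.
- disc_1: one of the four like black rubber discs in a row on the flat aluminium tray (tray 450 x 70 mm, 6 mm thick, fixed to the bench, long along its own y; discs 85 mm apart along the row, disc_1 to disc_4 in turn). Disc 58 mm in diameter, 2 mm thick, its top 8 mm above the bench. Origin: centre of its underside, 6 mm above the bench; y runs along the row from disc_1 to disc_4, x across it, z up.
- disc_2: a rubber disc like disc_1, number 2 along the row; same size, origin and axes.
- disc_3: a rubber disc like disc_1, number 3 along the row; same size, origin and axes.
- disc_4: a rubber disc like disc_1, number 4 along the row; same size, origin and axes.
- post: the end block with the steel pin: a black block, 34 mm along the row, 60 mm across it and 12 mm high, fixed on one end of the tray (either beside disc_1 or beside disc_4, 77.5 mm from the centre of that disc), with an upright steel pin 24 mm in diameter in its middle whose top is 46 mm above the bench. Origin: centre of the block's underside, 6 mm above the bench. The block on the tray's other end is flat, with no pin. This block does not move.
Mind the look-alikes: they are no part of the job. What is shaped like the socket_c but yellow is not meant.

How it is judged:
By the outcome, as a careful person would: the job done as asked, in the order asked, and still so for the second after the job is handed in, with the robot touching nothing.
It also fails if it takes over 96 s, if anything falls off the work surface, if the arm or the gripper's body presses on something with over 40 N, if the wrist force passes 120 N, or if a joint passes its speed limit or range.

## Working session

There is one attempt and no reset: what is moved stays moved. The work goes in short steps, Python scripts to look and compute and a tool call to move; the robot and the scene stay as the last step left them, time stands still between calls to the robot, and variables do not carry over. Pictures are saved under pics/ and viewed, about 12 in all and at most 16, crops included, and the job is handed in when it is done.

Besides the shell and the picture viewer there is one more tool, called after "Request:" as name(argument=value, ...) on one line, values as JSON. send_rows: Moves the arm, as the interface text tells. Its arguments: {"type":"object","properties":{"motion":{"type":"array","items":{"type":"object","properties":{"dp":{"type":"array","items":{"type":"number"}},"rot":{"type":"array","items":{"type":"number"}},"grip":{"type":"number"}}}},"grip_force":{"type":"number"}},"required":["motion"]}

```bash
mkdir -p pics; cat > h.py <<'E'
import numpy as np, cv2
from bench import get_obs, imaging, hand_in
def grab(n,save=None):
    f=imaging.grab_frame(n)
    if save: cv2.imwrite(f'pics/{save}.png',cv2.cvtColor(f['img'],cv2.COLOR_RGB2BGR))
    f['K']=np.array([[f['fx'],0,f['cx']],[0,f['fy'],f['cy']],[0,0,1.]]);f['D']=np.array(f['D'],float)
    f['R']=np.array(f['R']);f['t']=np.array(f['t']);return f
def toplane(f,uv,z):
    p=cv2.undistortPoints(np.array(uv,float).reshape(-1,1,2),f['K'],f['D']).reshape(-1,2)
    d=np.c_[p,np.ones(len(p))]@f['R']; c=-f['R'].T@f['t']
    return c+d*((z-c[2])/d[:,2])[:,None]
def proj(f,X):
    return cv2.projectPoints(np.array(X,float).reshape(-1,1,3),cv2.Rodrigues(f['R'])[0],f['t'],f['K'],f['D'])[0].reshape(-1,2)
E
python3 - <<'E'
from h import *
o=get_obs();print({k:np.round(v,3) for k,v in o.items()})
for n in('top','scene','wrist'):
    f=grab(n,n+'0');print(n,np.round(-f['R'].T@f['t'],3),f['fx'],f['R'][2].round(2))
E
```

```text
{'clock': np.float64(0.0), 'joints': array([-1.212,  0.478,  0.022,  1.556, -0.011,  1.109, -0.083]), 'qvel': array([-0.001,  0.001,  0.001,  0.001,  0.001,  0.   , -0.   ]), 'tau': array([-1.0000e-03, -5.9645e+01,  1.6080e+00, -2.8119e+01,  1.2000e-02,
        1.0000e-02,  0.0000e+00]), 'tcp_pos': array([0.304, 0.602, 0.23 ]), 'orientation': array([ 2.674e+00,  1.647e+00, -2.000e-03]), 'contact_force': array([-1.264,  0.331, -0.669]), 'moment': array([ 0.06 ,  0.012, -0.002]), 'grip_width': np.float64(0.085)}
top [0.423 0.011 1.025] 520.1224160354618 [ 0.12  0.01 -0.99]
scene [ 1.237 -0.111  0.756] 531.4500115297033 [-0.69  0.13 -0.72]
wrist [0.235 0.636 0.372] 323.3435148448126 [ 0.26 -0.14 -0.96]
```

View pics/top0.png

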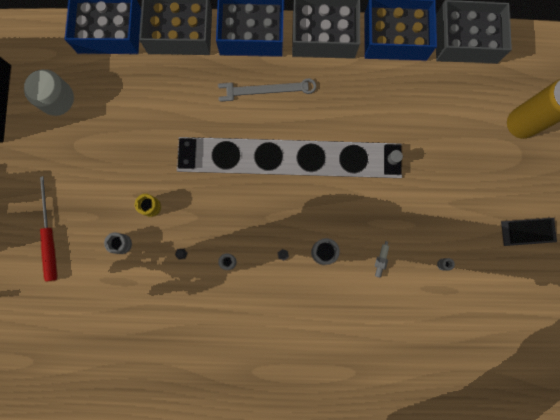

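View pics/scene0.png

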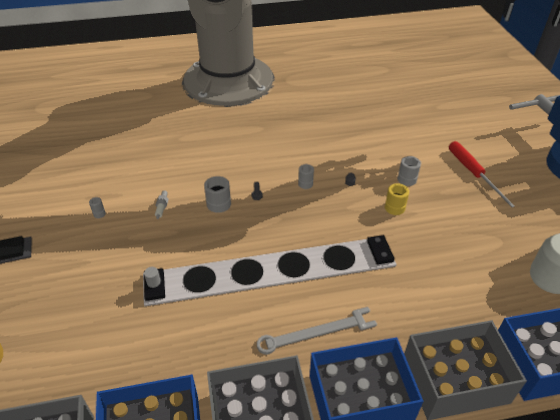

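The top view shows sockets C (118,243), B (228,262), D (325,251) and A (446,264), with the yellow decoy at (146,204). The discs are at about (226..354,155), and the pin is on the right at (396,157). So A goes to the disc at (354,158) and D to the one at (226,155).

```bash
python3 - <<'E'
from h import *
f=grab('top');g=cv2.cvtColor(f['img'],cv2.COLOR_RGB2GRAY)
m=(g<45).astype('uint8')
P=[]
cs,_=cv2.findContours(m[125:185,200:375].copy(),cv2.RETR_EXTERNAL,cv2.CHAIN_APPROX_NONE,offset=(200,125))
for c in cs:
    if cv2.contourArea(c)>300:
        w=toplane(f,c.reshape(-1,2),.008)[:,:2]; (x,y),r=cv2.minEnclosingCircle(w.astype('float32')); M=cv2.moments(c); ctr=toplane(f,[M['m10']/M['m00'],M['m01']/M['m00']],.008)[0]
        print('disc',ctr.round(4),round(r,4)); P.append(ctr)
P=np.array(sorted(P,key=lambda p:p[1]));print(np.linalg.norm(np.diff(P,axis=0),axis=1), np.degrees(np.arctan2(*(P[-1]-P[0])[:2])))
H=dict(a=.038,b=.044,c=.05,d=.056);px=dict(a=(446,264),b=(228,262),c=(118,243),d=(325,251))
t=[]
for k in H:
    x,y=px[k]; print(k,toplane(f,px[k],H[k])[0].round(4))
    t.append(cv2.resize(f['img'][y-25:y+25,x-25:x+25],(390,290) if 0 else (300,300),interpolation=cv2.INTER_CUBIC))
im=np.vstack([np.hstack(t[:2]),np.hstack(t[2:])]);im=cv2.convertScaleAbs(im,alpha=1.6)
cv2.imwrite('pics/crop.png',im[:,:,::-1])
E
```

```text
disc [ 0.6458 -0.1374  0.008 ] 0.0281
disc [ 0.6464 -0.0525  0.008 ] 0.0279
disc [0.6468 0.0326 0.008 ] 0.0276
disc [0.6471 0.1174 0.008 ] 0.0277
[0.08491019 0.08514344 0.08481492] 0.2767265922688785
a [ 0.4398 -0.312   0.038 ]
b [0.4339 0.1017 0.044 ]
c [0.4637 0.3109 0.05  ]
d [ 0.4587 -0.0791  0.056 ]
```

View pics/crop.png

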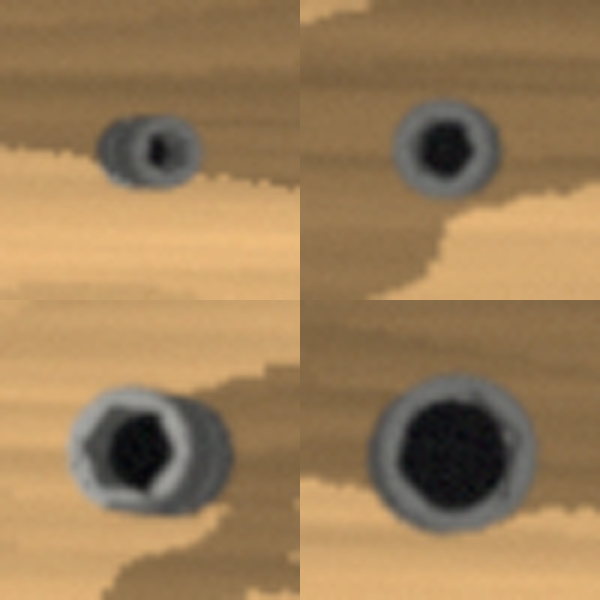

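```bash
python3 - <<'E'
from h import *
f=grab('top')
for k,z,p in [('a',.038,(448.3,263.9)),('b',.044,(226.9,261.2)),('c',.05,(114.4,242.6)),('d',.056,(325.8,250.4))]: print(k,toplane(f,p,z)[0].round(4))
E
```

```text
a [ 0.4401 -0.3165  0.038 ]
b [0.4354 0.1039 0.044 ]
c [0.4642 0.3178 0.05  ]
d [ 0.4599 -0.0806  0.056 ]
```

Request:
send_rows(motion=[{"dp": [0.02,-0.035,-0.01],"rot": [0,0,-0.138],"grip": 0.085},{"dp": [0.02,-0.036,-0.01],"rot": [0,0,-0.138],"grip": 0.085},{"dp": [0.02,-0.036,-0.01],"rot": [0,0,-0.138],"grip": 0.085},{"dp": [0.02,-0.036,-0.01],"rot": [0,0,-0.138],"grip": 0.085},{"dp": [0.02,-0.036,-0.01],"rot": [0,0,-0.138],"grip": 0.085},{"dp": [0.02,-0.036,-0.01],"rot": [0,0,-0.138],"grip": 0.085},{"dp": [0.02,-0.036,-0.01],"rot": [0,0,-0.138],"grip": 0.085},{"dp": [0.02,-0.036,-0.01],"rot": [0,0,-0.138],"grip": 0.085},{"dp": [0,0,0],"rot": [0,0,0],"grip": 0.085}], grip_force=50)

```text
clock: 1.38
tcp_pos: [0.4658, 0.3065, 0.1486]
orientation: [-3.14, 0.055, -0.003]
contact_force: [-0.2, 0.4, 0.0]
grip_width: 0.0851
```

```bash
python3 - <<'E'
from h import *
f=grab('wrist','w1');print(proj(f,[[.4642,.3178,.05],[.4642,.3178,0]]).round(1)); print(toplane(f,[[280,300]],.05))
E
```

```text
[[275.1 195.3]
 [275.3 181.3]]
[[0.46490945 0.22534072 0.05      ]]
```

View pics/w1.png

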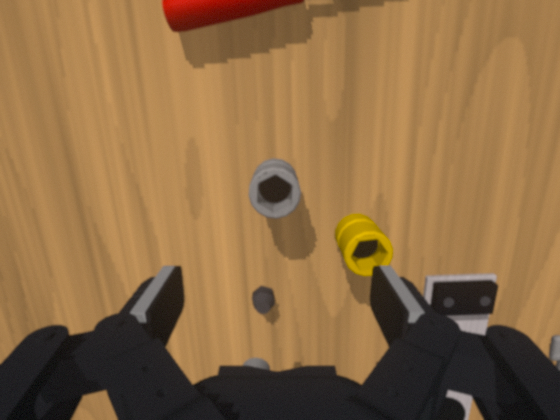

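The wrist view shows C's rim at (275,192) against a predicted (275,195), so they agree within about 2 mm. The yellow decoy at (366,248) is clear of the fingers. Descending on C.

Request:
send_rows(motion=[{"dp": [-0.001,0.0125,-0.02],"rot": [0,0,0.035],"grip": 0.085},{"dp": [0,0,-0.035],"rot": [0,0,0],"grip": 0.085},{"dp": [0,0,-0.035],"rot": [0,0,0],"grip": 0.085},{"dp": [0,0,-0.03],"rot": [0,0,0],"grip": 0.085},{"dp": [0,0,-0.018],"rot": [0,0,0],"grip": 0.085},{"dp": [0,0,0],"rot": [0,0,0],"grip": 0.085}])

```text
clock: 2.17
tcp_pos: [0.458, 0.3341, 0.0029]
orientation: [-3.132, -0.046, 0.001]
contact_force: [0.2, -0.5, 0.2]
grip_width: 0.0854
```

Request:
send_rows(motion=[{"dp": [0,0,0.004],"rot": [0,0,0],"grip": 0.085},{"dp": [0,0,0],"rot": [0,0,0],"grip": 0.085}])

```text
clock: 2.42
tcp_pos: [0.4587, 0.3356, 0.0086]
orientation: [-3.13, -0.048, -0.002]
contact_force: [0.1, -0.5, 0.2]
grip_width: 0.0854
```

Request:
send_rows(motion=[{"dp": [0.002,-0.006,0],"rot": [0,0,0],"grip": 0.085},{"dp": [0.002,-0.006,0],"rot": [0,0,0],"grip": 0.085},{"dp": [0.001,-0.003,0],"rot": [0,0,0],"grip": 0.085},{"dp": [0,0,0],"rot": [0,0,0],"grip": 0.085},{"dp": [0,0,0],"rot": [0,0,0],"grip": 0.085}])

```text
clock: 3.05
tcp_pos: [0.4655, 0.3195, 0.0107]
orientation: [-3.128, -0.046, -0.006]
contact_force: [0.6, 0.2, -0.6]
grip_width: 0.0852
```

Request:
send_rows(motion=[{"dp": [0,0,-0.001],"rot": [0,0,0],"grip": 0.03},{"dp": [0,0,0],"rot": [0,0,0],"grip": 0.03},{"dp": [0,0,0],"rot": [0,0,0],"grip": 0.03},{"dp": [0,0,0],"rot": [0,0,0],"grip": 0.03},{"dp": [0,0,0],"rot": [0,0,0],"grip": 0.03},{"dp": [0,0,0],"rot": [0,0,0],"grip": 0.03}])

```text
clock: 3.8
tcp_pos: [0.4651, 0.3199, 0.0097]
orientation: [-3.128, -0.047, -0.005]
contact_force: [0.5, -0.2, 1.1]
grip_width: 0.0398
```

Request:
send_rows(motion=[{"dp": [0,0,0.01],"rot": [0,0,0],"grip": 0.03},{"dp": [0,0,0.025],"rot": [0,0,0],"grip": 0.03},{"dp": [0,0,0.03],"rot": [0,0,0],"grip": 0.03},{"dp": [0.005,-0.008,0.025],"rot": [0,0,0],"grip": 0.03},{"dp": [0.014,-0.02,0.01],"rot": [0,0,0],"grip": 0.03},{"dp": [0.018,-0.028,0],"rot": [0,0,0],"grip": 0.03},{"dp": [0.018,-0.03,0],"rot": [0,0,0],"grip": 0.03},{"dp": [0.018,-0.03,0],"rot": [0,0,0],"grip": 0.03},{"dp": [0.018,-0.03,0],"rot": [0,0,0],"grip": 0.03},{"dp": [0.018,-0.03,0],"rot": [0,0,0],"grip": 0.03},{"dp": [0.018,-0.03,0],"rot": [0,0,0],"grip": 0.03},{"dp": [0.018,-0.028,0],"rot": [0,0,0],"grip": 0.03},{"dp": [0.014,-0.02,0],"rot": [0,0,0],"grip": 0.03},{"dp": [0.008,-0.012,0],"rot": [0,0,0],"grip": 0.03},{"dp": [0.003,-0.004,0],"rot": [0,0,0],"grip": 0.03},{"dp": [0,0,0],"rot": [0,0,0],"grip": 0.03},{"dp": [0,0,0],"rot": [0,0,0],"grip": 0.03}])

```text
clock: 5.92
tcp_pos: [0.6318, 0.0426, 0.1145]
orientation: [-3.129, -0.058, 0.008]
contact_force: [-0.1, 1.0, -4.1]
grip_width: 0.04
```

Request:
send_rows(motion=[{"dp": [0.008,-0.005,-0.01],"rot": [0,0,0],"grip": 0.03},{"dp": [0.005,-0.004,-0.025],"rot": [0,0,0],"grip": 0.03},{"dp": [0.001,0,-0.025],"rot": [0,0,0],"grip": 0.03},{"dp": [0,0,-0.01],"rot": [0,0,0],"grip": 0.03},{"dp": [0,0,0],"rot": [0,0,0],"grip": 0.03},{"dp": [0,0,0],"rot": [0,0,0],"grip": 0.03}])

```text
clock: 6.68
tcp_pos: [0.6474, 0.0359, 0.0416]
orientation: [-3.128, -0.065, 0.006]
contact_force: [-0.1, 0.6, -3.0]
grip_width: 0.0399
```

```bash
python3 - <<'E'
from h import *
o=get_obs();p=o['tcp_pos'];print(p.round(4),o['orientation'].round(3))
for n in('scene','wrist'):
    f=grab(n,n+'2');print(n,proj(f,[p,p+[0,0,.040],p+[0,0,-.01],[.6468,.0326,.008]]).round(1))
a=cv2.imread('pics/scene2.png')[190:310,200:400];b=cv2.imread('pics/wrist2.png')[210:420]
cv2.imwrite('pics/m2.png',np.vstack([cv2.resize(a,(560,336),interpolation=2),b]))
E
```

```text
[0.6474 0.0359 0.0416] [-3.128 -0.065  0.006]
scene [[295.1 251.3]
 [295.6 236.1]
 [295.  255. ]
 [292.9 263.4]]
wrist [[278.5 269.7]
 [278.6 320.1]
 [278.5 260.7]
 [277.1 248.1]]
```

View pics/m2.png

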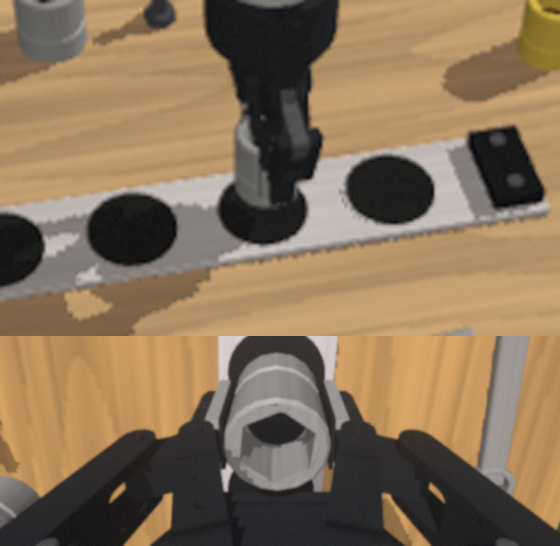

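```bash
python3 - <<'E'
from h import *
f=grab('wrist');print(proj(f,[.6468,.0616,.008]),toplane(f,[[277,309],[277.,207]],.0819), toplane(f,[[277.,207]],.008))
E
```

```text
[[279.10542269 200.65784079]] [[0.64669611 0.04069552 0.0819    ]
 [0.64513638 0.07939198 0.0819    ]] [[0.6457624  0.05782339 0.008     ]]
```

Request:
send_rows(motion=[{"dp": [-0.0005,-0.002,-0.008],"rot": [0,0,0],"grip": 0.03},{"dp": [0,-0.002,-0.007],"rot": [0,0,0],"grip": 0.03},{"dp": [0,0,-0.003],"rot": [0,0,0],"grip": 0.03},{"dp": [0,0,0],"rot": [0,0,0],"grip": 0.03},{"dp": [0,0,0],"rot": [0,0,0],"grip": 0.03}])

```text
clock: 7.45
tcp_pos: [0.6473, 0.0315, 0.0233]
orientation: [-3.127, -0.064, 0.004]
contact_force: [-0.2, -0.4, -3.8]
grip_width: 0.04
```

Request:
send_rows(motion=[{"dp": [0,0,-0.003],"rot": [0,0,0],"grip": 0.03},{"dp": [0,0,-0.0015],"rot": [0,0,0],"grip": 0.03},{"dp": [0,0,0],"rot": [0,0,0],"grip": 0.03},{"dp": [0,0,0],"rot": [0,0,0],"grip": 0.03}])

```text
clock: 7.95
tcp_pos: [0.6476, 0.0317, 0.0188]
orientation: [-3.127, -0.065, 0.003]
contact_force: [-0.2, -0.3, -3.8]
grip_width: 0.04
```

Request:
send_rows(motion=[{"dp": [0,0,-0.001],"rot": [0,0,0],"grip": 0.03},{"dp": [0,0,0],"rot": [0,0,0],"grip": 0.03},{"dp": [0,0,0],"rot": [0,0,0],"grip": 0.055},{"dp": [0,0,0],"rot": [0,0,0],"grip": 0.075},{"dp": [0,0,0],"rot": [0,0,0],"grip": 0.085},{"dp": [0,0,0],"rot": [0,0,0],"grip": 0.085},{"dp": [0,0,0.02],"rot": [0,0,0],"grip": 0.085},{"dp": [0,0,0.04],"rot": [0,0,0],"grip": 0.085},{"dp": [0,0,0.04],"rot": [0,0,0],"grip": 0.085},{"dp": [0,0,0.02],"rot": [0,0,0],"grip": 0.085},{"dp": [-0.02,0,0],"rot": [0,0,0],"grip": 0.085},{"dp": [-0.035,-0.018,0],"rot": [0,0,0],"grip": 0.085},{"dp": [-0.035,-0.025,0],"rot": [0,0,0],"grip": 0.085},{"dp": [-0.035,-0.025,0],"rot": [0,0,0],"grip": 0.085},{"dp": [-0.03,-0.02,0],"rot": [0,0,0],"grip": 0.085},{"dp": [-0.02,-0.015,0],"rot": [0,0,0],"grip": 0.085},{"dp": [-0.01,-0.005,0],"rot": [0,0,0],"grip": 0.085},{"dp": [0,0,0],"rot": [0,0,0],"grip": 0.085},{"dp": [0,0,0],"rot": [0,0,0],"grip": 0.085}])

```text
clock: 10.32
tcp_pos: [0.4641, -0.0786, 0.1596]
orientation: [-3.123, -0.063, -0.035]
contact_force: [0.3, 0.4, 1.1]
grip_width: 0.0852
```

```bash
python3 - <<'E'
from h import *
f=grab('top','top3');g=grab('scene','scene3');w=grab('wrist','w3')
print(proj(f,[[.6468,.0326,.008],[.6468,.0326,.058]]),proj(w,[[.4599,-.0806,.056],[.6468,.0326,.058],[.6468,.0326,.008]]))
a=cv2.imread('pics/top3.png')[110:200,160:420];b=cv2.imread('pics/w3.png')
a=cv2.convertScaleAbs(a,alpha=1.5);cv2.imwrite('pics/m3.png',np.vstack([cv2.resize(a,(560,194),interpolation=2),b[:405]]))
E
```

```text
[[268.05983598 155.89101007]
 [267.64640408 150.21080888]] [[270.00250304 211.87615239]
 [534.9341943   70.42283562]
 [489.91939724  77.65426318]]
```

View pics/m3.png

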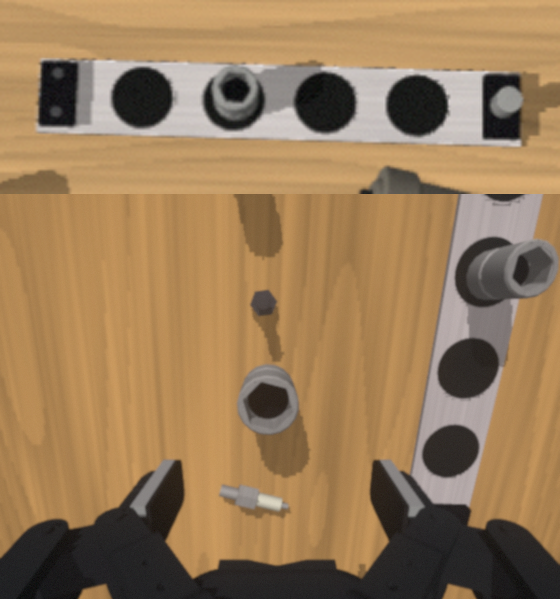

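C stands upright on its disc, with its rim in the top view at about (269.6,151). I'll zoom in on C to check centring and on D before gripping it.

```bash
python3 - <<'E'
from h import *
f=grab('top');g=grab('scene')
def crop(f,c,X,s=7,h=28):
    x,y=c; im=cv2.resize(f['img'][y-h:y+h,x-h:x+h],None,fx=s,fy=s,interpolation=2)
    im=cv2.convertScaleAbs(im,alpha=1.5)
    for (ctr,r) in X:
        a=np.linspace(0,2*np.pi,90);P=np.c_[ctr[0]+r*np.cos(a),ctr[1]+r*np.sin(a),0*a+ctr[2]]
        q=((proj(f,P)-[x-h,y-h]+.5)*s-.5).round().astype(int)
        cv2.polylines(im,[q],True,(255,0,0) if ctr[2]<.02 else (0,255,0),1)
    return im
C=[((.6468,.0326,.008),.029),((.6468,.0326,.058),.0205)]
cv2.imwrite('pics/m4.png',np.hstack([crop(f,(269,154),C),crop(g,(293,250),C)])[:,:,::-1])
E
```

```text
(no output)
```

View pics/m4.png

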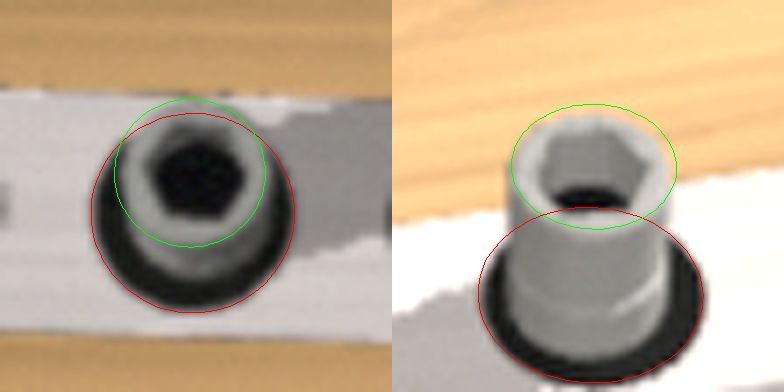

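```bash
cat >> h.py <<'E'
from scipy.spatial.transform import Rotation as Ro
def st(target=None):
    o=get_obs();R=Ro.from_rotvec(o['orientation'])
    print('t',round(float(o['clock']),2),'tcp',o['tcp_pos'].round(4),'rotfix',(Ro.from_rotvec([np.pi,0,0])*R.inv()).as_rotvec().round(4))
    if target is not None: print('go',(np.array(target)-o['tcp_pos']).round(4))
E
python3 -c "
from h import *
st((.460,-.079,.010))"
```

```text
t 10.57 tcp [ 0.4633 -0.0788  0.159 ] rotfix [-0.0178  0.0206 -0.0403]
go [-0.0033 -0.0002 -0.149 ]
```

Request:
send_rows(motion=[{"dp": [-0.0015,0,-0.02],"rot": [-0.009,0.01,-0.02],"grip": 0.085},{"dp": [-0.0015,0,-0.03],"rot": [-0.009,0.01,-0.02],"grip": 0.085},{"dp": [0,0,-0.03],"rot": [0,0,0],"grip": 0.085},{"dp": [0,0,-0.025],"rot": [0,0,0],"grip": 0.085},{"dp": [0,0,-0.015],"rot": [0,0,0],"grip": 0.085},{"dp": [0,0,0],"rot": [0,0,0],"grip": 0.085},{"dp": [0,0,0],"rot": [0,0,0],"grip": 0.085}])

```text
clock: 11.45
tcp_pos: [0.4632, -0.0777, 0.036]
orientation: [3.141, 0.003, 0.004]
contact_force: [-0.4, -1.0, 0.9]
grip_width: 0.085
```

```bash
python3 -c "
from h import *
st((.460,-.079,.010))"
```

```text
t 11.45 tcp [ 0.4632 -0.0777  0.036 ] rotfix [ 0.001   0.0027 -0.0016]
go [-0.0032 -0.0013 -0.026 ]
```

Request:
send_rows(motion=[{"dp": [-0.003,-0.001,-0.012],"rot": [0,0,0],"grip": 0.085},{"dp": [0,0,-0.009],"rot": [0,0,0],"grip": 0.085},{"dp": [0,0,-0.003],"rot": [0,0,0],"grip": 0.085},{"dp": [0,0,0],"rot": [0,0,0],"grip": 0.085},{"dp": [0,0,0],"rot": [0,0,0],"grip": 0.04},{"dp": [0,0,0],"rot": [0,0,0],"grip": 0.04},{"dp": [0,0,0],"rot": [0,0,0],"grip": 0.04},{"dp": [0,0,0],"rot": [0,0,0],"grip": 0.04},{"dp": [0,0,0],"rot": [0,0,0],"grip": 0.04}])

```text
clock: 12.58
tcp_pos: [0.4604, -0.0787, 0.0121]
orientation: [3.141, 0.002, 0.007]
contact_force: [0.5, -0.2, -0.8]
grip_width: 0.049
```

Request:
send_rows(motion=[{"dp": [0,0,0.01],"rot": [0,0,0],"grip": 0.04},{"dp": [0,0,0.025],"rot": [0,0,0],"grip": 0.04},{"dp": [0,0,0.035],"rot": [0,0,0],"grip": 0.04},{"dp": [0.005,0.005,0.03],"rot": [0,0,0],"grip": 0.04},{"dp": [0.014,0.014,0.015],"rot": [0,0,0],"grip": 0.04},{"dp": [0.022,0.023,0],"rot": [0,0,0],"grip": 0.04},{"dp": [0.025,0.027,0],"rot": [0,0,0],"grip": 0.04},{"dp": [0.025,0.027,0],"rot": [0,0,0],"grip": 0.04},{"dp": [0.025,0.027,0],"rot": [0,0,0],"grip": 0.04},{"dp": [0.025,0.026,0],"rot": [0,0,0],"grip": 0.04},{"dp": [0.022,0.023,0],"rot": [0,0,0],"grip": 0.04},{"dp": [0.014,0.014,0],"rot": [0,0,0],"grip": 0.04},{"dp": [0.007,0.007,0],"rot": [0,0,0],"grip": 0.04},{"dp": [0.003,0.003,0],"rot": [0,0,0],"grip": 0.04},{"dp": [0,0,0],"rot": [0,0,0],"grip": 0.04},{"dp": [0,0,0],"rot": [0,0,0],"grip": 0.04}])

```text
clock: 14.58
tcp_pos: [0.6414, 0.1216, 0.1304]
orientation: [3.138, -0.004, -0.016]
contact_force: [-0.2, -0.8, -5.2]
grip_width: 0.0487
```

```bash
python3 -c "
from h import *
st((.6471,.1174,.0201))"
```

```text
t 14.57 tcp [0.6414 0.1216 0.1304] rotfix [ 0.0037 -0.0104  0.0027]
go [ 0.0057 -0.0042 -0.1103]
```

Request:
send_rows(motion=[{"dp": [0.003,-0.002,-0.015],"rot": [0.002,-0.005,0],"grip": 0.04},{"dp": [0.003,-0.002,-0.025],"rot": [0.002,-0.005,0],"grip": 0.04},{"dp": [0,0,-0.025],"rot": [0,0,0],"grip": 0.04},{"dp": [0,0,-0.012],"rot": [0,0,0],"grip": 0.04},{"dp": [0,0,0],"rot": [0,0,0],"grip": 0.04},{"dp": [0,0,0],"rot": [0,0,0],"grip": 0.04}])

```text
clock: 15.32
tcp_pos: [0.647, 0.1139, 0.0495]
orientation: [3.141, -0.01, 0.001]
contact_force: [-0.2, 0.0, -6.1]
grip_width: 0.0489
```

```bash
python3 -c "
from h import *
st((.6471,.1174,.0201))"
```

```text
t 15.32 tcp [0.647  0.1139 0.0495] rotfix [0.0005 0.0004 0.0063]
go [ 0.0001  0.0035 -0.0294]
```

Request:
send_rows(motion=[{"dp": [0,0.002,-0.012],"rot": [0,0,0],"grip": 0.04},{"dp": [0,0.0015,-0.009],"rot": [0,0,0],"grip": 0.04},{"dp": [0,0,-0.003],"rot": [0,0,0],"grip": 0.04},{"dp": [0,0,0],"rot": [0,0,0],"grip": 0.04},{"dp": [0,0,0],"rot": [0,0,0],"grip": 0.04}])

```text
clock: 15.95
tcp_pos: [0.6483, 0.1184, 0.0254]
orientation: [-3.141, 0.009, -0.005]
contact_force: [0.4, 0.1, -6.0]
grip_width: 0.0493
```

```bash
python3 -c "
from h import *
st((.6471,.1174,.0201))"
```

```text
t 15.95 tcp [0.6483 0.1184 0.0254] rotfix [-0.0005  0.0033  0.0057]
go [-0.0012 -0.001  -0.0053]
```

Request:
send_rows(motion=[{"dp": [-0.001,-0.001,-0.003],"rot": [0,0,0],"grip": 0.04},{"dp": [0,0,-0.0015],"rot": [0,0,0],"grip": 0.04},{"dp": [0,0,-0.001],"rot": [0,0,0],"grip": 0.04},{"dp": [0,0,0],"rot": [0,0,0],"grip": 0.04},{"dp": [0,0,0],"rot": [0,0,0],"grip": 0.04}])

```text
clock: 16.58
tcp_pos: [0.6477, 0.1172, 0.0203]
orientation: [-3.141, 0.009, -0.007]
contact_force: [-0.2, 0.1, -5.8]
grip_width: 0.0488
```

Request:
send_rows(motion=[{"dp": [0,0,-0.0007],"rot": [0,0,0],"grip": 0.04},{"dp": [0,0,0],"rot": [0,0,0],"grip": 0.06},{"dp": [0,0,0],"rot": [0,0,0],"grip": 0.075},{"dp": [0,0,0],"rot": [0,0,0],"grip": 0.085},{"dp": [0,0,0],"rot": [0,0,0],"grip": 0.085},{"dp": [0,0,0.02],"rot": [0,0,0],"grip": 0.085},{"dp": [0,0,0.04],"rot": [0,0,0],"grip": 0.085},{"dp": [0,0,0.04],"rot": [0,0,0],"grip": 0.085},{"dp": [0,0,0.02],"rot": [0,0,0],"grip": 0.085},{"dp": [-0.02,0,0],"rot": [0,0,0],"grip": 0.085},{"dp": [-0.035,-0.002,0],"rot": [0,0,0],"grip": 0.085},{"dp": [-0.04,-0.003,0],"rot": [0,0,0],"grip": 0.085},{"dp": [-0.04,-0.003,0],"rot": [0,0,0],"grip": 0.085},{"dp": [-0.035,-0.003,0],"rot": [0,0,0],"grip": 0.085},{"dp": [-0.025,-0.001,0],"rot": [0,0,0],"grip": 0.085},{"dp": [-0.012,0,0],"rot": [0,0,0],"grip": 0.085},{"dp": [0,0,0],"rot": [0,0,0],"grip": 0.085},{"dp": [0,0,0],"rot": [0,0,0],"grip": 0.085}])

```text
clock: 18.82
tcp_pos: [0.4432, 0.1048, 0.1619]
orientation: [-3.131, 0.014, -0.044]
contact_force: [-1.1, 0.6, -0.2]
grip_width: 0.0848
```

```bash
python3 - <<'E'
from h import *
st((.4355,.1055,.009))
f=grab('top','top5');w=grab('wrist','w5')
print(proj(w,[[.4354,.1039,.044],[.4354,.1055,.044]]))
a=cv2.imread('pics/top5.png')[110:200,160:420];b=cv2.imread('pics/w5.png')
a=cv2.convertScaleAbs(a,alpha=1.5);cv2.imwrite('pics/m5.png',np.vstack([cv2.resize(a,(560,194),interpolation=2),b[:405]]))
E
```

```text
t 18.82 tcp [0.4432 0.1048 0.1619] rotfix [-0.0105  0.0282  0.0091]
go [-0.0077  0.0007 -0.1529]
[[264.65902001 204.82782592]
 [264.61820325 202.98620386]]
```

View pics/m5.png

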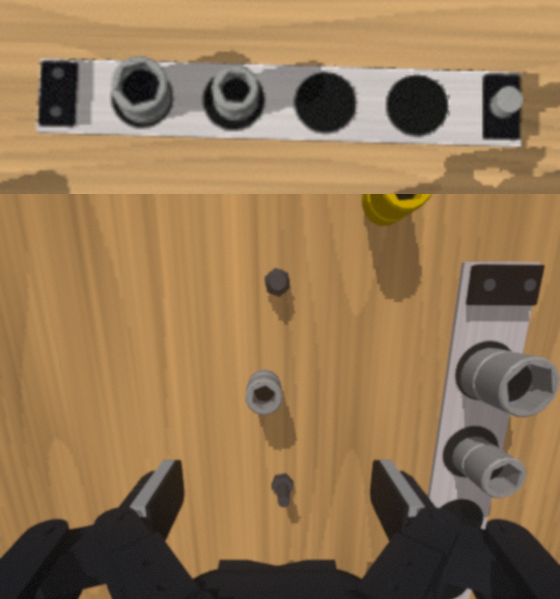

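C and D both stand on their discs. B's rim in the wrist view is at (264,203), which matches the prediction for y=0.1055.

Request:
send_rows(motion=[{"dp": [-0.004,0,-0.02],"rot": [-0.005,0.014,0.005],"grip": 0.085},{"dp": [-0.003,0,-0.03],"rot": [-0.005,0.014,0.005],"grip": 0.085},{"dp": [0,0,-0.03],"rot": [0,0,0],"grip": 0.085},{"dp": [0,0,-0.03],"rot": [0,0,0],"grip": 0.085},{"dp": [0,0,-0.015],"rot": [0,0,0],"grip": 0.085},{"dp": [0,0,0],"rot": [0,0,0],"grip": 0.085},{"dp": [0,0,0],"rot": [0,0,0],"grip": 0.085}])

```text
clock: 19.8
tcp_pos: [0.4349, 0.1034, 0.0263]
orientation: [3.137, 0.002, -0.013]
contact_force: [0.2, 0.1, 0.2]
grip_width: 0.0846
```

```bash
python3 -c "
from h import *
st((.4355,.1055,.009))"
```

```text
t 19.8 tcp [0.4349 0.1034 0.0263] rotfix [ 0.005  -0.0081 -0.0013]
go [ 0.0006  0.0021 -0.0173]
```

Request:
send_rows(motion=[{"dp": [0,0.002,-0.009],"rot": [0.003,-0.006,0],"grip": 0.085},{"dp": [0,0,-0.005],"rot": [0,0,0],"grip": 0.085},{"dp": [0,0,-0.002],"rot": [0,0,0],"grip": 0.085},{"dp": [0,0,0],"rot": [0,0,0],"grip": 0.06},{"dp": [0,0,0],"rot": [0,0,0],"grip": 0.02},{"dp": [0,0,0],"rot": [0,0,0],"grip": 0.02},{"dp": [0,0,0],"rot": [0,0,0],"grip": 0.02},{"dp": [0,0,0],"rot": [0,0,0],"grip": 0.02},{"dp": [0,0,0],"rot": [0,0,0],"grip": 0.02},{"dp": [0,0,0],"rot": [0,0,0],"grip": 0.02}])

```text
clock: 21.05
tcp_pos: [0.4361, 0.1061, 0.0108]
orientation: [3.141, 0.002, 0.002]
contact_force: [-1.3, 0.3, 1.4]
grip_width: 0.0306
```

Request:
send_rows(motion=[{"dp": [0,0,0.01],"rot": [0,0,0],"grip": 0.02},{"dp": [0,0,0.025],"rot": [0,0,0],"grip": 0.02},{"dp": [0,0,0.035],"rot": [0,0,0],"grip": 0.02},{"dp": [0.006,-0.004,0.03],"rot": [0,0,0],"grip": 0.02},{"dp": [0.015,-0.011,0.015],"rot": [0,0,0],"grip": 0.02},{"dp": [0.024,-0.018,0],"rot": [0,0,0],"grip": 0.02},{"dp": [0.028,-0.021,0],"rot": [0,0,0],"grip": 0.02},{"dp": [0.028,-0.022,0],"rot": [0,0,0],"grip": 0.02},{"dp": [0.028,-0.022,0],"rot": [0,0,0],"grip": 0.02},{"dp": [0.028,-0.021,0],"rot": [0,0,0],"grip": 0.02},{"dp": [0.024,-0.018,0],"rot": [0,0,0],"grip": 0.02},{"dp": [0.015,-0.011,0],"rot": [0,0,0],"grip": 0.02},{"dp": [0.008,-0.006,0],"rot": [0,0,0],"grip": 0.02},{"dp": [0.004,-0.003,0],"rot": [0,0,0],"grip": 0.02},{"dp": [0,0,0],"rot": [0,0,0],"grip": 0.02},{"dp": [0,0,0],"rot": [0,0,0],"grip": 0.02}])

```text
clock: 23.05
tcp_pos: [0.6443, -0.0551, 0.1351]
orientation: [-3.141, -0.008, 0.005]
contact_force: [0.6, 0.1, -2.5]
grip_width: 0.0304
```

```bash
python3 -c "
from h import *
st((.6464,-.0525,.0188))"
```

```text
t 23.05 tcp [ 0.6443 -0.0551  0.1351] rotfix [-0.0008 -0.0031 -0.0051]
go [ 0.0021  0.0026 -0.1163]
```

Request:
send_rows(motion=[{"dp": [0.001,0.001,-0.015],"rot": [0,0,0],"grip": 0.02},{"dp": [0.001,0.001,-0.025],"rot": [0,0,0],"grip": 0.02},{"dp": [0,0,-0.025],"rot": [0,0,0],"grip": 0.02},{"dp": [0,0,-0.018],"rot": [0,0,0],"grip": 0.02},{"dp": [0,0,-0.006],"rot": [0,0,0],"grip": 0.02},{"dp": [0,0,0],"rot": [0,0,0],"grip": 0.02},{"dp": [0,0,0],"rot": [0,0,0],"grip": 0.02}])

```text
clock: 23.92
tcp_pos: [0.6451, -0.0504, 0.0411]
orientation: [-3.139, -0.012, 0.006]
contact_force: [0.9, -0.5, -1.0]
grip_width: 0.0309
```

```bash
python3 -c "
from h import *
st((.6464,-.0525,.0188))"
```

```text
t 23.93 tcp [ 0.6451 -0.0504  0.0411] rotfix [-0.0021 -0.0041 -0.0077]
go [ 0.0013 -0.0021 -0.0223]
```

Request:
send_rows(motion=[{"dp": [0.001,-0.002,-0.009],"rot": [0,0,0],"grip": 0.02},{"dp": [0,0,-0.007],"rot": [0,0,0],"grip": 0.02},{"dp": [0,0,-0.002],"rot": [0,0,0],"grip": 0.02},{"dp": [0,0,0],"rot": [0,0,0],"grip": 0.02},{"dp": [0,0,0],"rot": [0,0,0],"grip": 0.02}])

```text
clock: 24.55
tcp_pos: [0.6473, -0.0528, 0.0233]
orientation: [-3.139, -0.012, 0.002]
contact_force: [-0.2, 1.0, -2.4]
grip_width: 0.0306
```

```bash
python3 -c "
from h import *
st((.6464,-.0525,.0188))"
```

```text
t 24.55 tcp [ 0.6473 -0.0528  0.0233] rotfix [-0.0022 -0.0014 -0.0075]
go [-0.0009  0.0003 -0.0045]
```

Request:
send_rows(motion=[{"dp": [-0.0005,0,-0.0025],"rot": [0,0,0],"grip": 0.02},{"dp": [0,0,-0.0015],"rot": [0,0,0],"grip": 0.02},{"dp": [0,0,0],"rot": [0,0,0],"grip": 0.02},{"dp": [0,0,0],"rot": [0,0,0],"grip": 0.02}])

```text
clock: 25.05
tcp_pos: [0.6469, -0.0527, 0.0193]
orientation: [-3.139, -0.012, 0.001]
contact_force: [-0.5, -0.8, -1.5]
grip_width: 0.031
```

Request:
send_rows(motion=[{"dp": [0,0,-0.0007],"rot": [0,0,0],"grip": 0.02},{"dp": [0,0,0],"rot": [0,0,0],"grip": 0.045},{"dp": [0,0,0],"rot": [0,0,0],"grip": 0.07},{"dp": [0,0,0],"rot": [0,0,0],"grip": 0.085},{"dp": [0,0,0],"rot": [0,0,0],"grip": 0.085},{"dp": [0,0,0.02],"rot": [0,0,0],"grip": 0.085},{"dp": [0,0,0.04],"rot": [0,0,0],"grip": 0.085},{"dp": [0,0,0.04],"rot": [0,0,0],"grip": 0.085},{"dp": [0,0,0.02],"rot": [0,0,0],"grip": 0.085},{"dp": [-0.02,-0.02,0],"rot": [0,0,0],"grip": 0.085},{"dp": [-0.03,-0.038,0],"rot": [0,0,0],"grip": 0.085},{"dp": [-0.033,-0.045,0],"rot": [0,0,0],"grip": 0.085},{"dp": [-0.033,-0.045,0],"rot": [0,0,0],"grip": 0.085},{"dp": [-0.033,-0.042,0],"rot": [0,0,0],"grip": 0.085},{"dp": [-0.028,-0.035,0],"rot": [0,0,0],"grip": 0.085},{"dp": [-0.018,-0.025,0],"rot": [0,0,0],"grip": 0.085},{"dp": [-0.006,-0.008,0],"rot": [0,0,0],"grip": 0.085},{"dp": [0,0,0],"rot": [0,0,0],"grip": 0.085},{"dp": [0,0,0],"rot": [0,0,0],"grip": 0.085}])

```text
clock: 27.42
tcp_pos: [0.4453, -0.317, 0.1619]
orientation: [-3.141, -0.014, -0.036]
contact_force: [0.9, 0.4, -0.3]
grip_width: 0.0851
```

```bash
python3 - <<'E'
from h import *
st((.4401,-.315,.006))
f=grab('top','top6');w=grab('wrist','w6')
print(proj(w,[[.4401,-.3165,.038],[.4401,-.315,.038]]))
a=cv2.imread('pics/top6.png')[110:200,160:420];b=cv2.imread('pics/w6.png')
a=cv2.convertScaleAbs(a,alpha=1.5);cv2.imwrite('pics/m6.png',np.vstack([cv2.resize(a,(560,194),interpolation=2),b[:405]]))
E
```

```text
t 27.43 tcp [ 0.4453 -0.317   0.1619] rotfix [-0.0008  0.0228 -0.009 ]
go [-0.0052  0.002  -0.1559]
[[268.3928047  199.97760787]
 [268.39376118 198.27985572]]
```

View pics/m6.png

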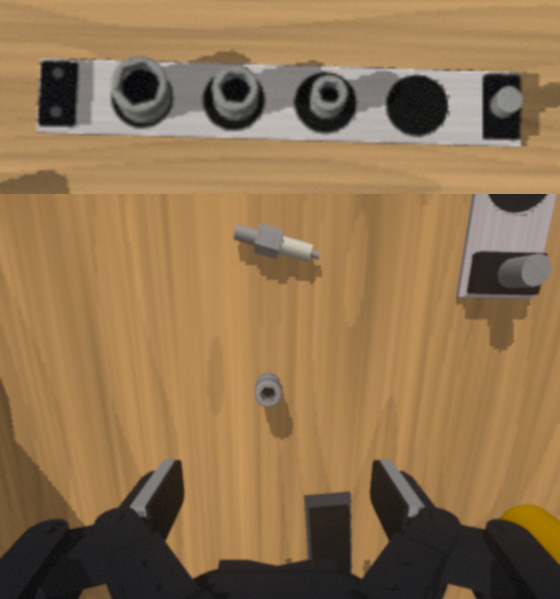

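B stands on the next disc. A's rim in the wrist view is at (268,199), against a predicted (268,198). Descending on A.

Request:
send_rows(motion=[{"dp": [-0.003,0.001,-0.02],"rot": [0,0.011,-0.004],"grip": 0.085},{"dp": [-0.002,0.001,-0.03],"rot": [0,0.011,-0.004],"grip": 0.085},{"dp": [0,0,-0.03],"rot": [0,0,0],"grip": 0.085},{"dp": [0,0,-0.03],"rot": [0,0,0],"grip": 0.085},{"dp": [0,0,-0.015],"rot": [0,0,0],"grip": 0.085},{"dp": [0,0,0],"rot": [0,0,0],"grip": 0.085},{"dp": [0,0,0],"rot": [0,0,0],"grip": 0.085}])

```text
clock: 28.4
tcp_pos: [0.4409, -0.3094, 0.0279]
orientation: [-3.138, -0.013, 0.008]
contact_force: [0.2, 0.4, -0.6]
grip_width: 0.0852
```

```bash
python3 -c "
from h import *
st((.4401,-.315,.006))"
```

```text
t 28.4 tcp [ 0.4409 -0.3094  0.0279] rotfix [-0.0038 -0.0052 -0.0085]
go [-0.0008 -0.0056 -0.0219]
```

Request:
send_rows(motion=[{"dp": [0,-0.003,-0.009],"rot": [-0.002,-0.003,0],"grip": 0.085},{"dp": [0,-0.002,-0.007],"rot": [0,0,0],"grip": 0.085},{"dp": [0,0,-0.003],"rot": [0,0,0],"grip": 0.085},{"dp": [0,0,0],"rot": [0,0,0],"grip": 0.085},{"dp": [0,0,0],"rot": [0,0,0],"grip": 0.085}])

```text
clock: 29.02
tcp_pos: [0.4423, -0.3158, 0.0096]
orientation: [3.141, 0.013, 0.003]
contact_force: [-0.6, 0.2, -0.8]
grip_width: 0.085
```

Request:
send_rows(motion=[{"dp": [-0.0015,0.0005,-0.002],"rot": [0,0,0],"grip": 0.06},{"dp": [0,0,0],"rot": [0,0,0],"grip": 0.04},{"dp": [0,0,0],"rot": [0,0,0],"grip": 0.012},{"dp": [0,0,0],"rot": [0,0,0],"grip": 0.012},{"dp": [0,0,0],"rot": [0,0,0],"grip": 0.012},{"dp": [0,0,0],"rot": [0,0,0],"grip": 0.012},{"dp": [0,0,0],"rot": [0,0,0],"grip": 0.012},{"dp": [0,0,0],"rot": [0,0,0],"grip": 0.012}])

```text
clock: 30.02
tcp_pos: [0.4408, -0.3153, 0.008]
orientation: [3.141, 0.013, 0.003]
contact_force: [-0.4, 0.1, 0.7]
grip_width: 0.0222
```

Request:
send_rows(motion=[{"dp": [0,0,0.01],"rot": [0,0,0],"grip": 0.012},{"dp": [0,0,0.025],"rot": [0,0,0],"grip": 0.012},{"dp": [0,0,0.035],"rot": [0,0,0],"grip": 0.012},{"dp": [0.005,0.005,0.03],"rot": [0,0,0],"grip": 0.012},{"dp": [0.015,0.013,0.015],"rot": [0,0,0],"grip": 0.012},{"dp": [0.024,0.02,0],"rot": [0,0,0],"grip": 0.012},{"dp": [0.027,0.024,0],"rot": [0,0,0],"grip": 0.012},{"dp": [0.028,0.024,0],"rot": [0,0,0],"grip": 0.012},{"dp": [0.028,0.024,0],"rot": [0,0,0],"grip": 0.012},{"dp": [0.027,0.024,0],"rot": [0,0,0],"grip": 0.012},{"dp": [0.024,0.02,0],"rot": [0,0,0],"grip": 0.012},{"dp": [0.015,0.013,0],"rot": [0,0,0],"grip": 0.012},{"dp": [0.008,0.007,0],"rot": [0,0,0],"grip": 0.012},{"dp": [0.003,0.003,0],"rot": [0,0,0],"grip": 0.012},{"dp": [0,0,0],"rot": [0,0,0],"grip": 0.012},{"dp": [0,0,0],"rot": [0,0,0],"grip": 0.012}])

```text
clock: 32.02
tcp_pos: [0.6468, -0.1358, 0.134]
orientation: [3.139, -0.0, 0.007]
contact_force: [-0.3, 0.5, -0.3]
grip_width: 0.0225
```

```bash
python3 -c "
from h import *
st((.6458,-.1374,.016))"
```

```text
t 32.02 tcp [ 0.6468 -0.1358  0.134 ] rotfix [0.0026 0.0042 0.0003]
go [-0.001  -0.0016 -0.118 ]
```

Request:
send_rows(motion=[{"dp": [-0.0005,-0.001,-0.015],"rot": [0,0,0],"grip": 0.012},{"dp": [0,-0.001,-0.025],"rot": [0,0,0],"grip": 0.012},{"dp": [0,0,-0.025],"rot": [0,0,0],"grip": 0.012},{"dp": [0,0,-0.018],"rot": [0,0,0],"grip": 0.012},{"dp": [0,0,-0.008],"rot": [0,0,0],"grip": 0.012},{"dp": [0,0,0],"rot": [0,0,0],"grip": 0.012},{"dp": [0,0,0],"rot": [0,0,0],"grip": 0.012}])

```text
clock: 32.9
tcp_pos: [0.644, -0.141, 0.038]
orientation: [3.138, -0.007, 0.005]
contact_force: [0.6, 0.0, -0.5]
grip_width: 0.0224
```

```bash
python3 -c "
from h import *
st((.6458,-.1374,.016))"
```

```text
t 32.9 tcp [ 0.644 -0.141  0.038] rotfix [0.0035 0.0031 0.0045]
go [ 0.0018  0.0036 -0.022 ]
```

Request:
send_rows(motion=[{"dp": [0.001,0.002,-0.009],"rot": [0.002,0.002,0],"grip": 0.012},{"dp": [0.001,0.001,-0.007],"rot": [0,0,0],"grip": 0.012},{"dp": [0,0,-0.002],"rot": [0,0,0],"grip": 0.012},{"dp": [0,0,0],"rot": [0,0,0],"grip": 0.012},{"dp": [0,0,0],"rot": [0,0,0],"grip": 0.012}])

```text
clock: 33.52
tcp_pos: [0.6473, -0.1377, 0.0202]
orientation: [3.14, -0.006, 0.006]
contact_force: [-0.6, 0.6, -1.1]
grip_width: 0.0224
```

```bash
python3 -c "
from h import *
st((.6458,-.1374,.016))"
```

```text
t 33.52 tcp [ 0.6473 -0.1377  0.0202] rotfix [0.0014 0.0037 0.0041]
go [-0.0015  0.0003 -0.0042]
```

Request:
send_rows(motion=[{"dp": [-0.001,0,-0.0025],"rot": [0,0,0],"grip": 0.012},{"dp": [0,0,-0.0015],"rot": [0,0,0],"grip": 0.012},{"dp": [0,0,0],"rot": [0,0,0],"grip": 0.012},{"dp": [0,0,0],"rot": [0,0,0],"grip": 0.012}])

```text
clock: 34.02
tcp_pos: [0.6464, -0.1379, 0.0163]
orientation: [3.14, -0.007, 0.007]
contact_force: [0.9, 0.1, -0.4]
grip_width: 0.0228
```

Releasing A, then rising and retreating clear of the top view so I can check the placing.

Request:
send_rows(motion=[{"dp": [0,0,-0.0005],"rot": [0,0,0],"grip": 0.012},{"dp": [0,0,0],"rot": [0,0,0],"grip": 0.04},{"dp": [0,0,0],"rot": [0,0,0],"grip": 0.065},{"dp": [0,0,0],"rot": [0,0,0],"grip": 0.085},{"dp": [0,0,0],"rot": [0,0,0],"grip": 0.085},{"dp": [0,0,0.02],"rot": [0,0,0],"grip": 0.085},{"dp": [0,0,0.04],"rot": [0,0,0],"grip": 0.085},{"dp": [0,0,0.04],"rot": [0,0,0],"grip": 0.085},{"dp": [0,0,0.03],"rot": [0,0,0],"grip": 0.085},{"dp": [-0.02,-0.01,0.01],"rot": [0,0,0],"grip": 0.085},{"dp": [-0.035,-0.02,0],"rot": [0,0,0],"grip": 0.085},{"dp": [-0.04,-0.02,0],"rot": [0,0,0],"grip": 0.085},{"dp": [-0.04,-0.02,0],"rot": [0,0,0],"grip": 0.085},{"dp": [-0.035,-0.02,0],"rot": [0,0,0],"grip": 0.085},{"dp": [-0.015,-0.01,0],"rot": [0,0,0],"grip": 0.085},{"dp": [0,0,0],"rot": [0,0,0],"grip": 0.085},{"dp": [0,0,0],"rot": [0,0,0],"grip": 0.085}])

```text
clock: 36.15
tcp_pos: [0.4614, -0.2408, 0.1759]
orientation: [3.139, -0.006, 0.037]
contact_force: [-0.6, -0.2, -0.1]
grip_width: 0.0851
```

```bash
python3 - <<'E'
from h import *
st()
T=[((.6458,-.1374),.012,.038),((.6464,-.0525),.016,.044),((.6468,.0326),.0205,.05),((.6471,.1174),.025,.056)]
rows=[]
for n in('top','scene'):
    f=grab(n);r=[]
    for (c,rad,h) in T:
        X=[((*c,.008),.029),((*c,.008+h),rad)]
        x,y=proj(f,[*c,.03])[0].astype(int);H=25;s=4
        im=cv2.convertScaleAbs(cv2.resize(f['img'][y-H:y+H,x-H:x+H],None,fx=s,fy=s,interpolation=2),alpha=1.4)
        for ct,rr in X:
            a=np.linspace(0,2*np.pi,90);P=np.c_[ct[0]+rr*np.cos(a),ct[1]+rr*np.sin(a),0*a+ct[2]]
            cv2.polylines(im,[((proj(f,P)-[x-H,y-H]+.5)*s-.5).round().astype(int)],True,(255,0,0) if rr==.029 else (0,255,0),1)
        r.append(im)
    rows.append(np.hstack(r))
cv2.imwrite('pics/fin.png',np.vstack(rows)[:,:,::-1])
E
```

```text
t 36.15 tcp [ 0.4614 -0.2408  0.1759] rotfix [0.0027 0.0238 0.0039]
```

View pics/fin.png

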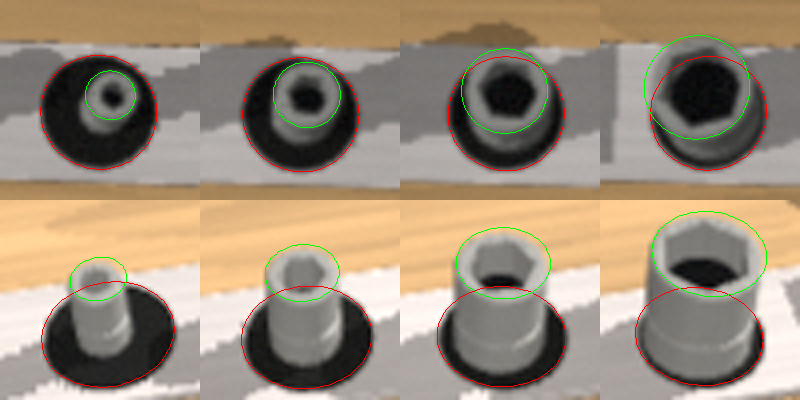

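In both views all four sockets stand upright. Their rims fall within about 1–2 mm of the ideal circles over the discs, so no correction is needed.

```bash
python3 -c "
from h import *
print(abs(get_obs()['qvel']).max()); print(hand_in())"
```

```text
0.005923385939776134
the job is handed in; nothing more can be done
None
```

All four sockets now stand upright, openings up, on the tray discs in size order. The smallest (A) is beside the pin, then B and C, with the largest (D) farthest from it. I moved them in the order C, D, B, A, leaving the yellow look-alike alone, and handed in at about 36 s of the 96 s allowed.

- **Last check:** the top and scene views, taken with the gripper open and withdrawn, show every socket centred on its disc to about 1–2 mm. C is the farthest off, about 1.5 mm toward the pin.
- **Forces:** the wrist force readings after each move stayed at or below about 6 N, which is about the weight of the sockets.
- **Disagreement:** before gripping, the wrist camera put the sockets about 2–3 mm off the top camera's estimate along the row. I aimed between the two, and the final views bore that out.
- **Overshoot:** on the first descent, at C, the arm overshot by about 15 mm. I corrected this before closing the gripper.

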